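Open the quick-release drill vice

ROBOT

A 6-joint arm with a two-finger parallel gripper is mounted at the origin on the work surface. World frame = base frame: x ahead of the robot, y to its left, z up, the work surface at z = 0. Lengths are in m, angles in degrees, forces in N, time in s.
With the tool pointing down it reaches from about 0.325 to 0.85 m from the base axis. Payload 15.5 kg.
Tool frame: the origin (TCP) lies at the very end of the fingers, on their centre line; the grasp point (between the pads) lies arm.grip_depth behind it (arm.grip_depth is the distance from the TCP to the grasp point, in m); z points along the fingers, y is the line along which they close (so a half turn about z gives the same grasp; the last joint's range is limited). The gripper opens to 91 mm and grips with 3 to 60 N. Pads are 32 mm wide; open, the fingers measure 118 mm over their backs; the gripper's body (76 mm by 178 mm) begins 60 mm behind the grasp point.
Start: joints at [65.919, 28.281, 77.091, -0, 74.628, -5.472], TCP at [0.199, 0.592, 0.214] pointing down, gripper open.
Joint ranges: [-166.48, 166.48], [-47.26, 123.95], [12.59, 153.08], [-70.14, 250.14], [6.76, 159.57], [-176.63, 176.63]. Speed limits (degrees/s): [108.29, 108.29, 147.25, 172.46, 172.46, 172.46].

INTERFACE

Orientations are given as a 3x3 rotation matrix whose columns are the frame's x, y, z axes.
In Python, from rig import arm gives the robot as it stands. Calls block until the motion is done:
- arm.move_to(position, orientation): joint-space move of the TCP to a pose.
- arm.move_l(position, orientation=None, feed=0.15): straight line of the TCP; orientation=None keeps the orientation; feed is the mean speed in m/s.
- arm.move_joints(angles): joint-space move.
- arm.grip(opening): finger opening in m; the grip force is fixed at half the most; returns when the fingers have stopped.
- arm.sleep(seconds).
- arm.solve_ik(position, orientation): joint angles nearest the present ones, or None.
- arm.snapshot(name): name is "scene" or "top"; returns the picture (384x512x3 uint8, red, green, blue); there is no depth.
- arm.get_calibration(name): a dict with "intrinsics" (3x3 intrinsics, pixels), "cam_to_world" (4x4, takes a point from camera to world coordinates). Camera axes: x right, y down, z forward; pixel columns grow to the right and rows downward; lengths in m; the calibration is good to about 2 mm. A picture is of the moment at which its call begins. get_calibration takes no time and is no camera call.
A pose or a line that the arm cannot do raises arm.Unreachable and nothing moves.
- arm.sign_off(): hands the job in; it is judged then, once.
Readings, each from a call of its own:
- arm.current_t(): time.
- arm.current_joint_positions(): joint angles.
- arm.current_dq(): joint speeds.
- arm.current_tau(): joint torques, N m.
- arm.current_ee_pos(): TCP position.
- arm.current_tool_rot(): TCP orientation.
- arm.current_force(): force on the tool from outside, world axes, zero at the start.
- arm.current_torque(): the same for the moment, N m.
- arm.current_width(): finger opening in m.
- arm.current_grasp_force(): force on a finger pad.
Only numpy, scipy, OpenCV 4.12 (cv2) and the standard library are available. Lean on these libraries where they do the work, as an engineer would, in place of code of your own. Each camera call takes 0.05 s, during which the arm holds its last target. There are 200 camera calls.

TASK

The drilled block lies loose in the drill vice and is to be taken out next, so open the vice all the way: with the fingertips press the release button on top of the sliding jaw fully down and keep it down without a break while you push the jaw back to its end stop; then let the button spring up, so that the jaw locks there, and move clear. This is press and push only: leave the block and the other things on the bench as they lie, nothing is to be lifted or carried.

Things in the scene. Friction and masses are not known exactly. Their poses are not given: they have to be found in the camera images.
- vice_base (a point): grey drill vice bolted to the bench: base 100 x 233 mm, 146 mm over the ears. Point on the bench, on the vice's centre line; z up, y along the slide. Fixed jaw at the -y end (face at y = -95 mm, top 83 mm above the bench); the end stop is the upright bracket at the +y end (face at y = +80 mm, top 60 mm up). The sliding jaw opens towards +y. Bed 45 mm above the bench
- jaw (a joint): opening of the vice in m, the gap between the steel jaw faces; grows as the sliding jaw goes along +y of the vice; 0 shut, 0.110 fully open against the end stop. Sliding jaw 100 mm wide, 65 mm long, flat top 81 mm above the bench. A half nut locks it to the screw, in steps of 2.5 mm, until the button is pressed (locked, it only gives a few mm under a hard push); then it slides at 1 to 2 N
- button_top (a point): centre of the top of the release button: round, black, 32 mm diameter, on the centre line of the sliding jaw's flat top, 28 mm behind the jaw's face. Its top stands 8 mm above the jaw's top (89 mm above the bench); it is pushed straight down and rides with the jaw. Axes as the vice
- release (a joint): travel of the release button in m: 0 up (jaw locked), 0.006 fully down (its top then 2 mm above the jaw's top). Sprung: begins to move at about 4 N, about 7 N fully down. The jaw is free with the button more than 3 mm down
- jaw_ledge (a point): top edge (middle) of the front face of the finger ledge, an upright rib across the rear of the sliding jaw's top, 60 mm wide, 11 mm thick, 16 mm above the jaw's top (97 mm above the bench). The face looks at the button, 26 mm behind the button's centre: a fingertip on the button can push the jaw back by it. Axes as the vice
- block_mid (a point): bystander: centre of the drilled aluminium block, 70 x 22 x 38 mm, loose on the bed of the vice at the fixed jaw
- crank: bystander: loose crank handle of the vice, lying on the bench beside it: flat arm 96 mm long with a black grip that stands up to 72 mm; origin under the middle of the arm
- chuck_key: bystander: T-shaped steel chuck key, 90 mm long, lying on the bench beside the vice; origin on the bench under its shaft
- oil_can: bystander: steel oil can with a thin upright spout, 68 mm across and 120 mm high, standing beside the vice; origin under its centre
- square: bystander: steel try square lying on the bench, to the right; origin under the middle of its 100 mm stock
- brush: bystander: hand brush lying on the bench, to the left; origin under its handle
- bush: bystander: steel bush, a ring 60 mm across and 35 mm high, to the left; origin under its centre
There are look-alikes about, which are no part of the job. There is more than one size of the part that bears block_mid; the job needs the largest.

How it is judged:
By the outcome, as a careful person would: the job done as asked, in the order asked, and still so for the second after the job is handed in, with the robot touching nothing.
It also fails if it takes over 32 s, if anything falls off the work surface, if the arm or the gripper's body presses on something with over 40 N, if the wrist force passes 120 N, or if a joint passes its speed limit or range.

## Working session

There is one attempt and no reset: what is moved stays moved. The work goes in short steps, each a Python script; the robot and the scene stay as the last script left them, time stands still between calls to the robot, and variables do not carry over. Pictures are saved under pics/ and viewed, at most 10 in all, crops included, and the job is handed in when it is done.

```bash
mkdir -p pics; ls; python3 - <<'E'
from rig import arm
import cv2,numpy as np
for n in("scene","top"):
    cv2.imwrite(f"pics/{n}0.png",cv2.resize(arm.snapshot(n)[:,:,::-1],(800,600),interpolation=cv2.INTER_CUBIC))
    c=arm.get_calibration(n);print(c["intrinsics"],np.round(c["cam_to_world"],3))
print(arm.grip_depth,arm.current_t())
E
```

```text
pics
[[351.2871758    0.         251.89301388]
 [  0.         351.2871758  191.84636451]
 [  0.           0.           1.        ]] [[ 0.802  0.34  -0.491  1.01 ]
 [ 0.597 -0.439  0.671 -0.626]
 [ 0.013 -0.832 -0.555  0.611]
 [ 0.     0.     0.     1.   ]]
[[416.82914715   0.         253.80713064]
 [  0.         416.82914715 187.78836912]
 [  0.           0.           1.        ]] [[-0.006 -0.983  0.183  0.324]
 [-1.     0.004 -0.009  0.019]
 [ 0.009 -0.183 -0.983  1.39 ]
 [ 0.     0.     0.     1.   ]]
0.0188 0.1
```

View pics/scene0.png

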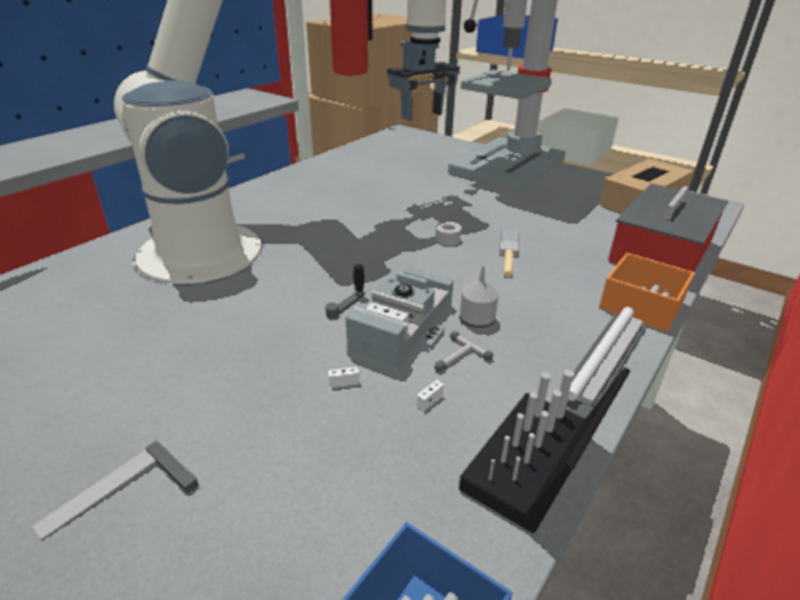

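View pics/top0.png

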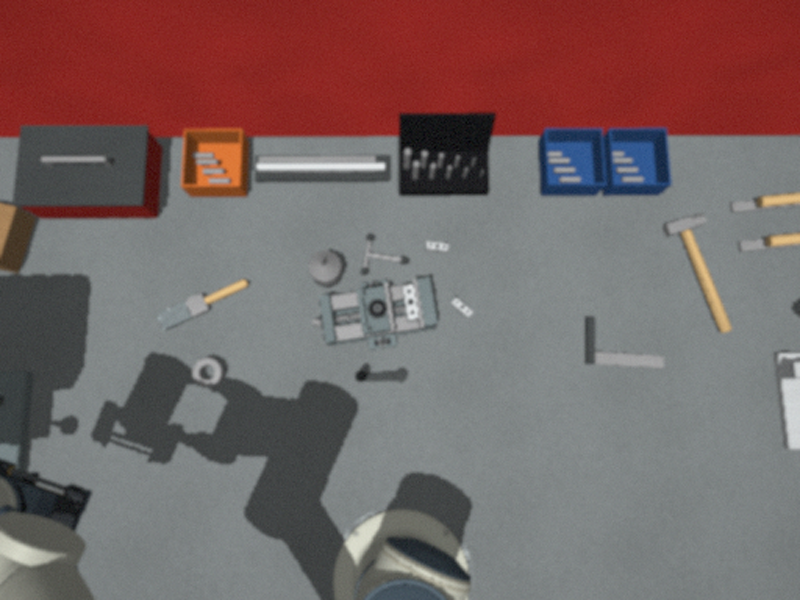

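The scene view has the vice at about (400,315) and its black button at (403,290). In the top view the button is at (377,309), the fixed jaw on the right at (427,302) and the end stop on the left at (327,316).

Possible confusions:
- **Button:** the crank grip at top (362,373) and the drill press table. I choose the round black disc on the sliding jaw at (377,309).
- **Block:** the small blocks at (437,245) and (461,307). The largest is the one in the vice at (411,301).

Next is a close crop of the vice from both cameras.

```bash
python3 - <<'E'
from rig import arm
import cv2,numpy as np
a=arm.snapshot("top")[170:230,190:290,::-1]; b=arm.snapshot("scene")[160:250,205:325,::-1]
cv2.imwrite("pics/t1.png",cv2.resize(a,(800,480),interpolation=cv2.INTER_CUBIC))
cv2.imwrite("pics/s1.png",cv2.resize(b,(800,600),interpolation=cv2.INTER_CUBIC))
E
```

```text
(no output)
```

View pics/t1.png

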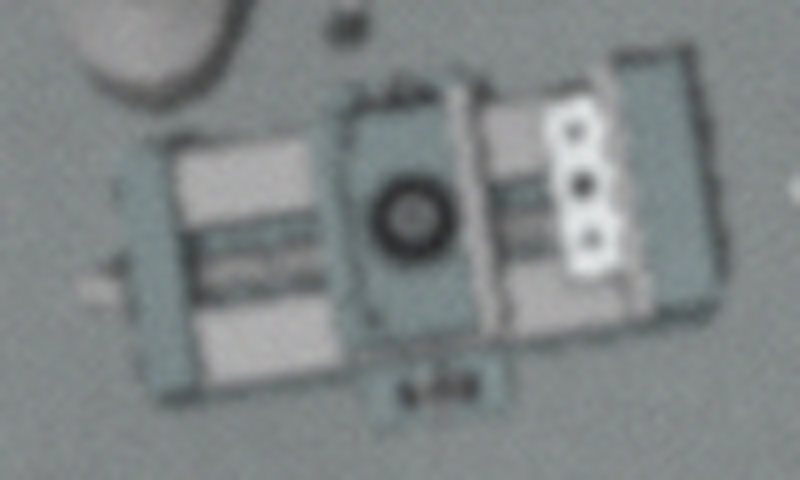

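View pics/s1.png

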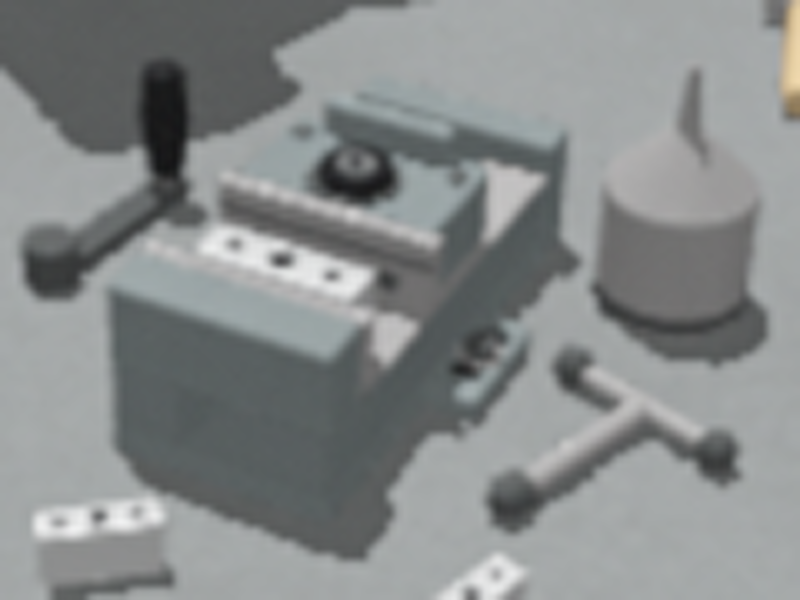

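```bash
cat > h.py <<'E'
import numpy as np
from rig import arm
def pt(n,u,v,z):
    c=arm.get_calibration(n);T=np.array(c["cam_to_world"])
    d=T[:3,:3]@np.linalg.inv(c["intrinsics"])@[u,v,1];o=T[:3,3]
    return o+d*(z-o[2])/d[2]
def t(x,y,z):return pt("top",190+(x+.5)/8-.5,170+(y+.5)/8-.5,z)
def s(x,y,z):return pt("scene",205+(x+.5)/6.667-.5,160+(y+.5)/6.667-.5,z)
E
python3 - <<'E'
from h import *
np.set_printoptions(precision=4,suppress=True)
B=t(413,220,.089);print("button",B,s(355,165,.089))
f1,f2=t(690,47,.083),t(722,305,.083);g1,g2=t(122,150,.06),t(160,400,.06)
f,g=(f1+f2)/2,(g1+g2)/2
print(f1,f2,g1,g2,"len",np.linalg.norm((f-g)[:2]),np.linalg.norm(f1-f2),np.linalg.norm(g1-g2))
d=(g-f)[:2];d/=np.linalg.norm(d);print("yv",d,np.degrees(np.arctan2(d[1],d[0])))
for a,b in((f1,f2),(g1,g2)):
    w=(b-a)[:2];print("perp angle",np.degrees(np.arctan2(w[1],w[0]))+180-90)
print("button along axis from f, and off:",(B-f)[:2]@d,(B-f)[0]*d[1]-(B-f)[1]*d[0])
print("steel face fixed",(t(630,180,.083)-f)[:2]@d,"slid face",(t(487,205,.081)-f)[:2]@d)
print("off axis g",(g-f)[0]*d[1]-(g-f)[1]*d[0])
E
```

```text
button [0.5365 0.0464 0.089 ] [0.5394 0.0445 0.089 ]
[ 0.6073 -0.0646  0.083 ] [ 0.5029 -0.0756  0.083 ] [0.5705 0.1649 0.06  ] [0.4689 0.1481 0.06  ] len 0.22932390785690038 0.10495551623909952 0.10304412044967516
yv [-0.1543  0.988 ] 98.87570101872686
perp angle -83.97321669758219
perp angle -80.64841238426632
button along axis from f, and off: 0.11794731410127068 -0.0003679884646000976
steel face fixed 0.03017509829134573 slid face 0.08791233402232763
off axis g 0.0
```

Both cameras agree on the button, about (0.538, 0.0455, 0.089). It lies 0.4 mm off the vice axis, the slide yaw is about 98.7°, and the opening is about 60 mm, so about 50 mm is left to travel. I'll close the fingers, approach from above and check.

```bash
cat >> h.py <<'E'
a=np.radians(98.7); d=np.array([np.cos(a),np.sin(a),0])
P=np.array([.538,.0455,0])
def rot():
    best=None
    for sg in(1,-1):
        x=sg*d; z=np.array([0,0,-1.]); R=np.column_stack([x,np.cross(z,x),z])
        q=arm.solve_ik(P+[0,0,.16],R)
        if q is not None and (best is None or abs(q[5])<best[0]): best=(abs(q[5]),R)
    return best[1]
E
python3 - <<'E'
from h import *; import cv2
np.set_printoptions(precision=4,suppress=True)
R=rot(); print(R)
arm.grip(0.0); arm.move_to(P+.006*d+[0,0,.20],R)
arm.move_l(P+.006*d+[0,0,.112],feed=.1); arm.sleep(.3)
print(arm.current_t(),arm.current_width(),arm.current_force(),arm.current_ee_pos(),arm.current_joint_positions())
b=arm.snapshot("scene")[150:250,200:330,::-1]
cv2.imwrite("pics/s2.png",cv2.resize(b,(780,600),interpolation=cv2.INTER_CUBIC))
E
```

```text
[[-0.1513  0.9885  0.    ]
 [ 0.9885  0.1513  0.    ]
 [ 0.      0.     -1.    ]]
5.175 0.0002789724580564911 [ 0.8105 -0.686   0.2492] [0.5372 0.0514 0.1123] [-0.8722 28.6918 95.8685 -0.0007 55.4109 -9.5718]
```

View pics/s2.png

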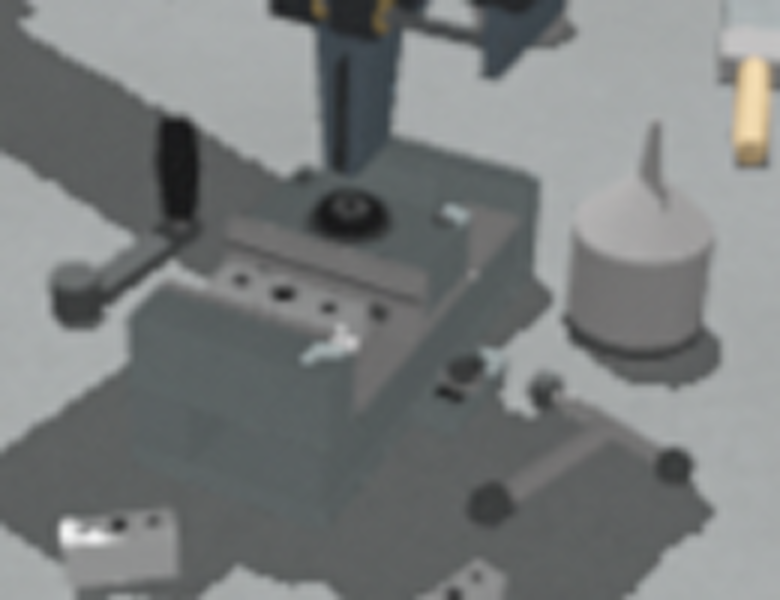

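The closed fingertip at (350,170) stands above and just behind the button at (350,213), centred sideways. I'll press in small steps with force checks.

```bash
cat >> h.py <<'E'
def F(n=4):
    v=[]
    for _ in range(n): arm.sleep(.02); v.append(arm.current_force())
    f=np.mean(v,0); return np.array([f@d, f@np.cross(d,[0,0,1]), f[2]])
E
python3 - <<'E'
from h import *
np.set_printoptions(precision=4,suppress=True)
arm.move_l(P+.006*d+[0,0,.092],feed=.06); f0=F(8); print(f0)
for z in np.arange(.090,.0805,-.001):
    arm.move_l(P+.006*d+[0,0,z],feed=.02); f=F()-f0
    print(round(z,4),f,arm.current_ee_pos())
    if f[2]>13 or (z>.0895 and f[2]>3): break
print(arm.current_t())
E
```

```text
[0.0243 0.1174 0.3407]
0.09 [-0.1182 -0.1324 -0.2138] [0.5371 0.0514 0.0901]
0.089 [-0.3927  0.2746  2.6413] [0.5373 0.0514 0.0892]
0.088 [0.0896 0.1657 3.5971] [0.5372 0.0514 0.088 ]
0.087 [0.2212 0.8427 3.8201] [0.5372 0.0514 0.087 ]
0.086 [0.0424 1.2239 4.7704] [0.5372 0.0514 0.0861]
0.085 [-0.4384  1.1932  5.0812] [0.5372 0.0514 0.0851]
0.084 [-0.285   1.1629  5.6839] [0.5372 0.0514 0.0841]
0.083 [0.002  0.0067 7.4438] [0.5373 0.0514 0.0833]
0.082 [ 0.3328 -4.4228 25.9348] [0.5373 0.0514 0.0831]
8.6917
```

The button bottoms at z ≈ 0.083, as specified. I'll ease slightly and push along the slide, watching both forces.

```bash
python3 - <<'E'
from h import *
np.set_printoptions(precision=4,suppress=True)
z=.0823
arm.move_l(P+.006*d+[0,0,z],feed=.02); print(F())
s=.006
while s<.075:
    s+=.004 if s<.046 else .0015
    arm.move_l(P+s*d+[0,0,z],feed=.03); f=F(3)
    e=np.array(arm.current_ee_pos())-P
    print(round(s,4),f,round(e@d,4),round(e[2],4))
    if f[2]<9: z-=.0003
    if f[2]>35 : z+=.0002
    if f[0]<-14 or abs(f[1])>25: break
print(arm.current_t())
E
```

```text
[-0.3745 -2.7937 20.395 ]
0.01 [ 0.7068 -2.426  20.5142] 0.01 0.0831
0.014 [ 0.9647 -2.8537 20.9785] 0.0141 0.0831
0.018 [ 1.0256 -2.3765 20.3927] 0.0181 0.0831
0.022 [ 0.5657 -2.448  20.5289] 0.0221 0.0831
0.026 [ 0.6655 -1.9451 19.9577] 0.026 0.0831
0.03 [ 0.9239 -2.1688 20.1413] 0.0301 0.0831
0.034 [ 1.3657 -1.5992 20.1068] 0.0341 0.0831
0.038 [ 0.9307 -2.016  19.7431] 0.0381 0.0831
0.042 [ 1.1434 -1.9403 19.7154] 0.0421 0.0831
0.046 [ 1.1832 -1.6415 19.993 ] 0.0461 0.0831
0.0475 [ 1.4534 -2.2874 19.9068] 0.0475 0.0831
0.049 [ 0.8834 -2.1502 19.8411] 0.049 0.0831
0.0505 [ 1.0762 -1.7924 20.0697] 0.0505 0.0831
0.052 [ 0.7138 -1.5046 20.1603] 0.052 0.0831
0.0535 [ 1.5577 -1.6945 20.103 ] 0.0536 0.0831
0.055 [ 0.5775 -1.4489 19.7463] 0.055 0.0831
0.0565 [ 0.5166 -1.8649 19.6947] 0.0565 0.0831
0.058 [ 1.1247 -1.8917 19.6141] 0.0581 0.0831
0.0595 [ 0.6625 -1.4848 19.8714] 0.0596 0.0831
0.061 [ 0.4726 -2.0474 19.96  ] 0.0611 0.0831
0.0625 [ 1.0261 -1.6183 19.5695] 0.0625 0.0831
0.064 [-3.3587 -2.4297 19.2637] 0.0636 0.0831
0.0655 [-10.1893  -1.2756  18.297 ] 0.0646 0.0831
0.067 [-11.0148  -1.2916  17.417 ] 0.0659 0.0831
0.0685 [-25.1972  -1.5421  18.2489] 0.0661 0.0831
16.8417
```

A hard stop was felt at s ≈ 0.066 (−25 N along the slide) with the button still down. I'll check with a picture before releasing.

```bash
python3 - <<'E'
from h import *; import cv2
b=arm.snapshot("scene")[150:250,200:330,::-1];a=arm.snapshot("top")[165:235,190:290,::-1]
b=cv2.resize(b,(520,400),interpolation=cv2.INTER_CUBIC)
cv2.imwrite("pics/s3.png",np.hstack([cv2.resize(b,(400,308)),cv2.resize(a,(400,308))]) if 0 else cv2.resize(b,(780,600)))
print(arm.current_t(),F(),arm.current_ee_pos())
E
```

```text
16.9417 [-24.42828145  -1.8892291   17.88581188] [0.52861502 0.11089371 0.08311689]
```

View pics/s3.png

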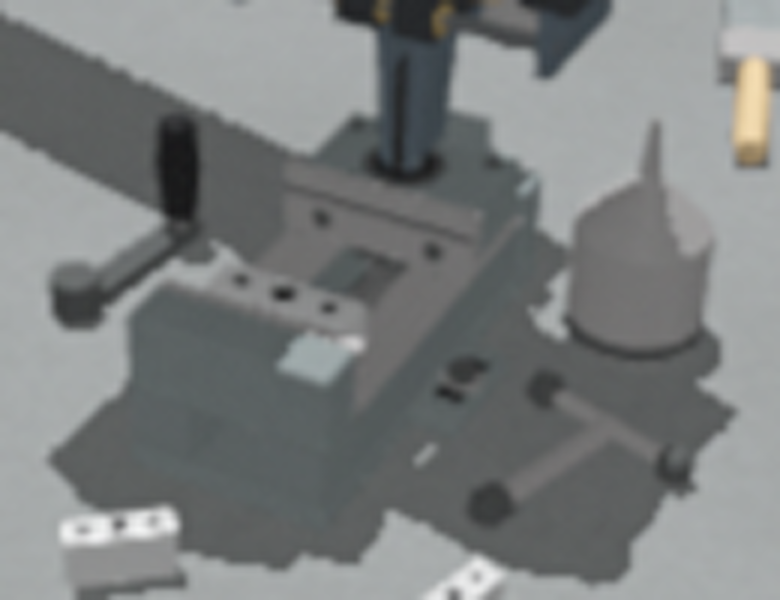

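The jaw sits back against the end stop bracket, the block lies where it was, and the fingertip is on the button at (400,165). Now I'll lift while still holding the jaw against the stop, then back off from the ledge and retreat.

```bash
python3 - <<'E'
from h import *; import cv2
np.set_printoptions(precision=4,suppress=True)
for z in(.086,.0885,.0915):
    arm.move_l(P+.0683*d+[0,0,z],feed=.03); print(z,F(3),arm.current_ee_pos())
arm.move_l(P+.062*d+[0,0,.0918],feed=.03); print(F())
arm.move_l(P+.062*d+[0,0,.22],feed=.12)
arm.move_joints([55]+list(arm.current_joint_positions()[1:]))
arm.sleep(.3);print(arm.current_t(),F())
b=arm.snapshot("scene")[150:250,200:330,::-1];a=arm.snapshot("top")[165:235,180:290,::-1]
cv2.imwrite("pics/s4.png",cv2.resize(b,(780,600),interpolation=cv2.INTER_CUBIC))
cv2.imwrite("pics/t4.png",cv2.resize(a,(800,509),interpolation=cv2.INTER_CUBIC))
E
```

```text
0.086 [-22.0967   0.5815   4.7949] [0.5282 0.1109 0.0861]
0.0885 [-21.4503   1.8892  -1.4773] [0.5279 0.1109 0.0882]
0.0915 [-20.5472   1.2258  -6.2369] [0.5274 0.1109 0.0909]
[0.0847 0.0166 0.2488]
21.5417 [ 0.1805  0.1851 -0.5472]
```

View pics/s4.png

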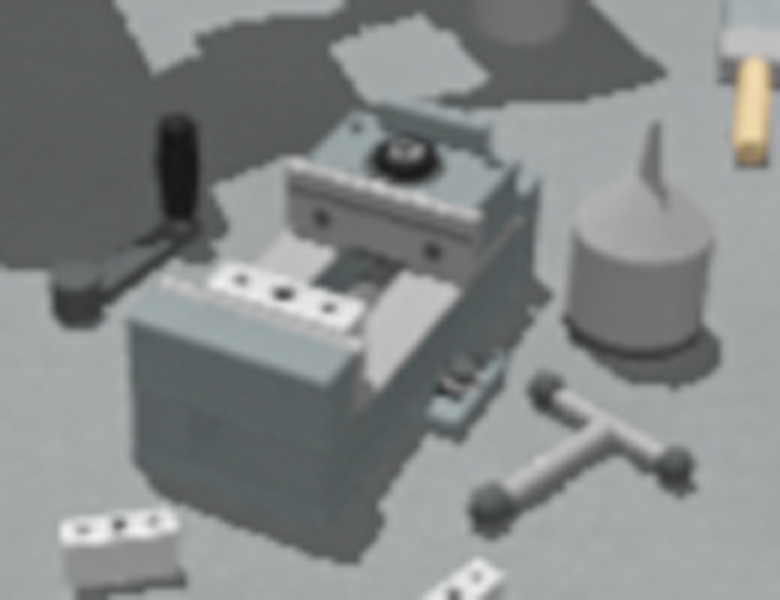

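View pics/t4.png

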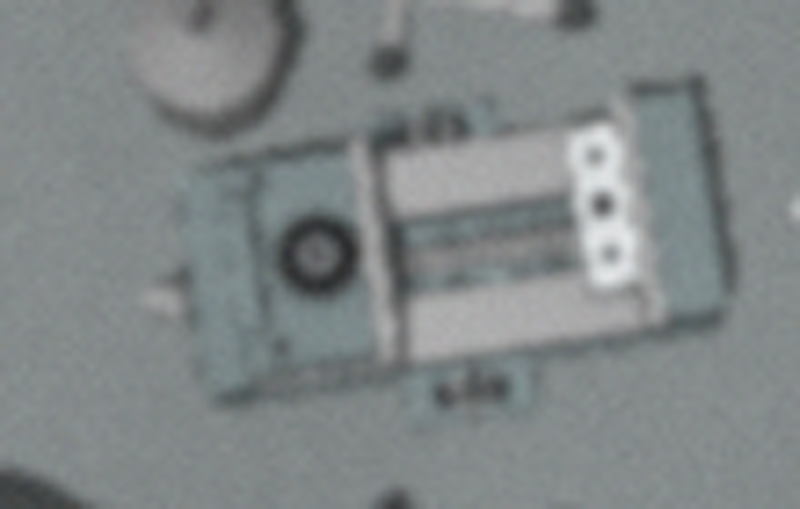

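The jaw is against the end stop with no gap, at (245,290) in the top crop. The button is up at (318,255), the block is unmoved at (602,205), and the arm is clear. I'll hand it in.

```bash
python3 -c "
from rig import arm
print(arm.sign_off())"
```

```text
the job is handed in; nothing more can be done
None
```

The vice is open to its end stop; the button stayed fully down for the whole push and then sprang up to lock the jaw. The block and the other things near the vice lie as they were, the arm is clear, and I handed the job in at about 22 s.

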